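# Build the sieve stack on the shaker

### The arm

A 6-joint arm with a two-finger parallel gripper is mounted at the origin on a cart in front of the work surface, level with it; the furniture and walls round the work are solid. World frame = base frame: x ahead of the robot, y to its left, z up, the work surface at z = 0. Lengths are in mm, angles in rad, forces in N, time in s.
With the tool pointing down it reaches from about 300 to 775 mm from the base axis. Payload 14.6 kg.
Tool frame: the origin (TCP) lies midway between the tips of the shut fingers; the grasp point (between the pads) lies manip.grasp_offset behind it (manip.grasp_offset is the distance from the TCP to the grasp point, in mm); z points along the fingers, y is the direction in which the jaws open and shut (so a half turn about z gives the same grasp; the last joint's range is limited). The gripper opens to 94 mm and grips with 3 to 60 N. Pads are 16 mm wide; open, the fingers measure 119 mm over their backs; the gripper's body (75 mm by 177 mm) begins 78 mm behind the grasp point.
Start: joints at [-1.382, 0.3, 1.521, -0, 1.321, -0.067], TCP at [139.154, -532.095, 205.446] pointing down, gripper open.
Joint ranges: [-3.03, 3.03], [-0.79, 2.21], [0.23, 2.52], [-1.04, 4.18], [0, 3.07], [-2.55, 2.55]. Speed limits (rad/s): [2.22, 2.22, 2.57, 3.14, 3.14, 3.14].

### API

Orientations are given as [roll, pitch, yaw] about the fixed x, y, z axes, in that order (R = Rz(yaw) Ry(pitch) Rx(roll)).
In Python, from cell import monitor, vision, order, manip gives the robot as it stands.
- The arm moves only by the shell command python3 -m jog 'ROWS' [FORCE]. ROWS is JSON, a list of rows, each a list of 7 numbers: the shift along the tool's x, y, z in cm, then the turn, a rotation vector about the tool's x, y, z in rad, then the opening in per cent of the stroke, from 0 (shut) to 100 (fully open). In form: [[tx, ty, tz, rx, ry, rz, jaw], ...]. A call has 1 to 8 rows; each row shifts and turns the commanded pose from where the row before left it, along the tool's axes as they then stand; what a row does not reach is not made up. A row lasts 1/10 s, in which the tool goes at most 50 mm and 8.59 degrees, less where a joint would pass 70% of its speed; a pose out of reach is approached as far as the arm can. A call is refused whole if a number of a shift passes 5 or a number of a turn 0.15, either way. A call with a gripper value outside its range is refused whole. The fingers move at their own pace and stop on an object; FORCE is the grip in N (left out, the last holds). Time passes only in rows, so rows that do not move let the fingers close. It gives the time, the measured TCP pose, the force and the opening at its end, in the units of the state.
- monitor.read_state(): the state, without advancing time (a new reading comes with each control period).
- vision.camera(name): name is "scene" or "top" or "wrist"; returns a dict with "color" (384x512x3 uint8, blue, green, red), "fx", "fy", "cx", "cy" (pixels), "cam_to_world" (4x4, takes a point from camera to world coordinates); the wrist camera has in their place "tool_from_camera" (4x4, takes a point from camera to tool coordinates, whose origin is the TCP and whose axes are the flange's). Camera axes: x right, y down, z forward; pixel columns grow to the right and rows downward; lengths in mm; the calibration is good to about 2 mm. A picture is of the moment at which its call begins: read the wrist's pose just before it. There is no depth.
- order.sign_off(): hands the job in, once; it reports no verdict.
The state is a dict: "clock": time; "joints": joint angles; "qd": joint speeds; "effort": joint torques, N m; "eef_pos": TCP position; "eef_rot": TCP orientation; "wrist_force": force on the tool from outside, world axes, zero at the start; "moment": the same for the moment, N m; "finger_gap": finger opening in mm.
Only numpy, scipy, OpenCV 4.12 (cv2) and the standard library are available. Lean on these libraries where they do the work, as an engineer would, in place of code of your own. Each camera call takes 0.05 s, during which the arm holds its last target.

### The job

Build the sieve stack on the shaker for the next sieving run: the blue fine sieve goes into the steel receiver pan, the yellow medium sieve on the blue, the red coarse sieve on the yellow, and the black lid on top. Each piece must be fully seated and level in the one below, and the stack left standing free. Leave the brown bottle, the culture dish and the beaker where they are.

Things in the scene. Friction and masses are not known exactly. Their poses are not given: they have to be found in the camera images.
- sieve_blue: blue plastic test sieve, fine metal mesh: open round cup, 32 mm tall, 70 g. Tapered skirt below, 43 mm across at the foot, 50 mm at 8 mm height; there a flat shoulder, then a straight wall 60 mm across from 8 to 32 mm height (grip it). Mouth 52.8 mm inside, clear 18 mm deep: the next skirt drops in, its shoulder rests on this rim, its origin 24 mm above this one's. Origin: centre of underside, z up; starts upright.
- sieve_yellow: yellow plastic test sieve, medium metal mesh: open round cup, 32 mm tall, 70 g. Tapered skirt below, 43 mm across at the foot, 50 mm at 8 mm height; there a flat shoulder, then a straight wall 60 mm across from 8 to 32 mm height (grip it). Mouth 52.8 mm inside, clear 18 mm deep: the next skirt drops in, its shoulder rests on this rim, its origin 24 mm above this one's. Origin: centre of underside, z up; starts upright.
- sieve_red: red plastic test sieve, coarse metal mesh: open round cup, 32 mm tall, 70 g. Tapered skirt below, 43 mm across at the foot, 50 mm at 8 mm height; there a flat shoulder, then a straight wall 60 mm across from 8 to 32 mm height (grip it). Mouth 52.8 mm inside, clear 18 mm deep: the next skirt drops in, its shoulder rests on this rim, its origin 24 mm above this one's. Origin: centre of underside, z up; starts upright.
- lid: black plastic lid, 33 mm tall, 60 g: tapered skirt below as on the sieves, a 60 mm flange from 8 to 12.5 mm height, and a round knob above it, its neck 15 mm and its head 18 mm across (head from 18 to 33 mm height), to grip from above. Origin: centre of the underside; z up. Starts upright on the bench.
- pan_rim (a point): centre of the open mouth of the steel receiver pan, in the plane of its rim. The pan (60 mm outside, 52.8 mm inside, 27 mm deep) is bolted on top of a white square sieve shaker (110 x 110 mm, fixed to the bench); rim 78 mm above the bench. A sieve seated in it has its origin 8 mm below this point. z up.
- bottle: bystander: small brown bottle with red cap, 56 mm diameter, 126 mm tall; origin at the centre of its underside. Behind it on the right stands a fixed grey water bath, about 0.25 m tall with a handle on its lid (y below -0.20, x above 0.52): keep the arm clear of it and of the wall cabinets over the back of the bench (x above 0.65, from 0.5 m up)
- dish: bystander: flat round culture dish, 94 mm diameter, 16 mm tall; origin at the centre of its underside
- beaker: bystander: small clear beaker, 52 mm diameter, 66 mm tall; origin at the centre of its underside
Mind the look-alikes: they are no part of the job. Leave any pink look-alike of the lid alone.

How it is judged:
By the outcome, as a careful person would: the job done as asked, in the order asked, and still so for the second after the job is handed in, with the robot touching nothing.
It also fails if it takes over 96 s, if anything falls off the work surface, if the arm or the gripper's body presses on something with over 40 N, if the wrist force passes 120 N, or if a joint passes its speed limit or range.

## Working session

There is one attempt and no reset: what is moved stays moved. The work goes in short steps, Python scripts to look and compute and a shell command to move; the robot and the scene stay as the last step left them, time stands still between calls to the robot, and variables do not carry over. Pictures are saved under pics/ and viewed, and the job is handed in when it is done.

```bash
ls; mkdir -p pics; python3 - <<'E'
from cell import monitor, vision, order, manip
import cv2, numpy as np
s=monitor.read_state(); print(s); print(manip.grasp_offset)
for n in ["scene","top","wrist"]:
    c=vision.camera(n); cv2.imwrite(f"pics/{n}0.png",c["color"])
    print(n,c["fx"],c["fy"],c["cx"],c["cy"]); print(np.round(c.get("cam_to_world",c.get("tool_from_camera")),4).tolist())
E
```

```text
pics
{'clock': 0.0, 'joints': array([-1.38161873e+00,  3.00466267e-01,  1.52160466e+00,  1.91414941e-05,
        1.32065699e+00, -6.65804056e-02]), 'qd': array([-0.00093605, -0.00036646, -0.00058732,  0.00018446, -0.00135828,
        0.000226  ]), 'effort': array([ 1.61788084e-03, -5.31808913e+01, -3.52738202e+01,  7.08793220e-02,
        2.43961177e-02, -9.20255206e-05]), 'eef_pos': array([ 139.10160513, -531.84926723,  204.87899553]), 'eef_rot': array([-3.14046114e+00, -9.40297560e-05,  2.55753195e-01]), 'wrist_force': array([-0.17392486,  0.18402357, -0.23403172]), 'moment': array([-0.01231317,  0.03214862,  0.00092685]), 'finger_gap': 93.66678155154771}
18.8
scene 438.6956507669098 438.6956507669098 250.21650827131043 195.07388579254496
[[-0.6192, -0.4461, 0.6462, -217.2604], [-0.7852, 0.3624, -0.5022, 704.6113], [-0.0102, -0.8183, -0.5746, 743.3738], [0.0, 0.0, 0.0, 1.0]]
top 450.2568644267169 450.2568644267169 257.0145112725392 191.30171243188315
[[-0.0201, -0.9965, 0.081, 446.8562], [-0.9998, 0.0207, 0.0061, 125.0458], [-0.0077, -0.0809, -0.9967, 1306.9436], [0.0, 0.0, 0.0, 1.0]]
wrist 339.2498862796958 339.2498862796958 255.53097160154763 198.49396895597238
[[-0.0003, -0.9579, -0.2869, 83.7865], [1.0, -0.0003, 0.0, -0.6816], [-0.0001, -0.2869, 0.9579, -180.0648], [0.0, 0.0, 0.0, 1.0]]
```

View pics/scene0.png

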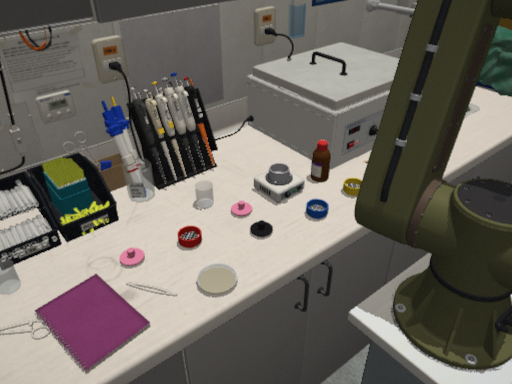

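View pics/top0.png

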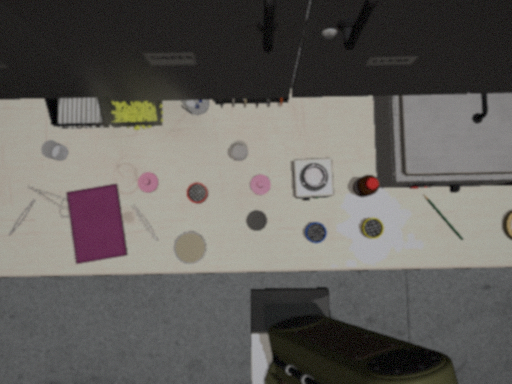

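View pics/wrist0.png

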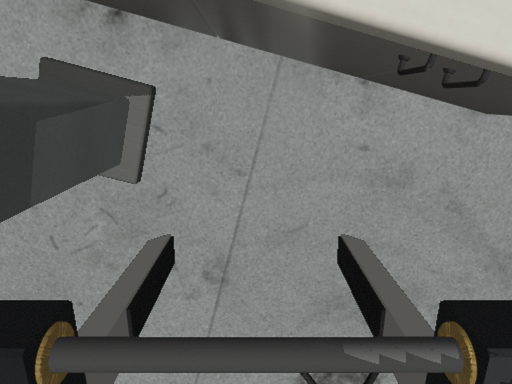

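The scene view shows, in (col,row) pixels: red sieve (190,237), blue (317,209), yellow (352,187), black lid (261,229) and the pan (279,172). The pink look-alikes are at (242,209) and (132,257). The top view shows the same pieces at red (198,192), blue (316,232), yellow (372,228), lid (256,220), pan (314,176) and pinks (260,184), (148,182). There is one sieve of each colour. The lid is the only black one, so I'll confirm it with an enlarged crop.

```bash
cat > h.py <<'E'
import cv2, numpy as np
from cell import monitor, vision, order, manip
from scipy.spatial.transform import Rotation as R
def ray(c,T,u,v,z):
    d=T[:3,:3]@np.array([(u-c["cx"])/c["fx"],(v-c["cy"])/c["fy"],1.]); o=T[:3,3]
    return o+d*(z-o[2])/d[2]
def toolT(s):
    T=np.eye(4);T[:3,:3]=R.from_euler('xyz',s["eef_rot"]).as_matrix();T[:3,3]=s["eef_pos"];return T
def mask(im,n):
    h=cv2.cvtColor(im,cv2.COLOR_BGR2HSV).astype(int);H,S,V=h[...,0],h[...,1],h[...,2]
    if n=="blue": m=(H>100)&(H<130)&(S>110)&(V>35)
    if n=="yellow": m=(H>20)&(H<34)&(S>120)&(V>60)
    if n=="red": m=((H<6)|(H>174))&(S>150)&(V>50)
    if n=="black": m=(V<60)
    return m.astype(np.uint8)*255
E
python3 - <<'E'
from h import *
W={"top":{"blue":(316,232),"yellow":(372,228),"red":(198,192),"black":(256,220)},"scene":{"blue":(317,209),"yellow":(352,187),"red":(190,237),"black":(261,229)}}
for cam in ["top","scene"]:
    im=cv2.imread(f"pics/{cam}0.png"); c=vision.camera(cam); T=np.array(c["cam_to_world"])
    for n,(u,v) in W[cam].items():
        m=mask(im,n); k=np.zeros_like(m); cv2.circle(k,(u,v),17,255,-1); m&=k
        p=cv2.findNonZero(m); x,y,w,h=cv2.boundingRect(p); 
        e=cv2.fitEllipse(cv2.convexHull(p))
        print(cam,n,len(p),(x,y,w,h),np.round(e[0],1),np.round(e[1],1),[np.round(ray(c,T,e[0][0],e[0][1],z)[:2],1).tolist() for z in (10,20,32)])
t=cv2.imread("pics/top0.png")[150:260,180:400]; cv2.imwrite("pics/topcrop.png",cv2.resize(t,None,fx=3.6,fy=3.6,interpolation=2))
t=cv2.imread("pics/scene0.png")[140:260,170:370]; cv2.imwrite("pics/scenecrop.png",cv2.resize(t,None,fx=4,fy=4,interpolation=2))
E
```

```text
top blue 34 (306, 223, 20, 19) [315.1 232. ] [18.2 19.7] [[431.9, -31.2], [432.0, -30.0], [432.2, -28.5]]
top yellow 69 (362, 219, 21, 18) [371.8 227.5] [19.1 20.6] [[441.4, -193.8], [441.4, -191.3], [441.5, -188.4]]Traceback (most recent call last):
  File "<stdin>", line 8, in <module>
cv2.error: OpenCV(4.12.0) /io/opencv/modules/imgproc/src/convhull.cpp:143: error: (-215:Assertion failed) total >= 0 && (depth == CV_32F || depth == CV_32S) in function 'convexHull'
```

```bash
sed -i 's/m=((H<6)|(H>174))&(S>150)&(V>50)/m=((H<9)|(H>172))\&(S>100)\&(V>40)/; s/(S>110)&(V>35)/(S>90)\&(V>25)/; s/(V<60)/(V<75)/' h.py
python3 - <<'E'
from h import *
W={"top":{"blue":(316,232),"yellow":(372,228),"red":(198,192),"black":(256,220)},"scene":{"blue":(317,209),"yellow":(352,187),"red":(190,237),"black":(261,229)}}
for cam in ["top","scene"]:
    im=cv2.imread(f"pics/{cam}0.png"); c=vision.camera(cam); T=np.array(c["cam_to_world"])
    for n,(u,v) in W[cam].items():
        m=mask(im,n); k=np.zeros_like(m); cv2.circle(k,(u,v),17,255,-1); m&=k
        p=cv2.findNonZero(m)
        if p is None or len(p)<8: print(cam,n,"none",im[v-10:v+11,u].tolist());continue
        x,y,w,h=cv2.boundingRect(p); 
        e=cv2.fitEllipse(cv2.convexHull(p))
        print(cam,n,len(p),(x,y,w,h),np.round(e[0],1),np.round(e[1],1),[np.round(ray(c,T,e[0][0],e[0][1],z)[:2],1).tolist() for z in (10,20,32)])
    print("pan")
c=vision.camera("top");T=np.array(c["cam_to_world"]);print(ray(c,T,314,176.5,78))
c=vision.camera("scene");T=np.array(c["cam_to_world"]);print(ray(c,T,279,169,78))
t=cv2.imread("pics/top0.png")[150:260,180:400]; cv2.imwrite("pics/topcrop.png",cv2.resize(t,None,fx=3.6,fy=3.6,interpolation=2))
t=cv2.imread("pics/scene0.png")[140:260,170:370]; cv2.imwrite("pics/scenecrop.png",cv2.resize(t,None,fx=4,fy=4,interpolation=2))
E
```

```text
top blue 67 (305, 223, 21, 19) [315.2 232. ] [18.6 20.4] [[431.8, -31.3], [431.9, -30.1], [432.0, -28.7]]
top yellow 69 (362, 219, 21, 18) [371.8 227.5] [19.1 20.6] [[441.4, -193.8], [441.4, -191.3], [441.5, -188.4]]
top red 57 (187, 183, 20, 20) [196.6 192.7] [19.  19.7] [[551.7, 307.7], [550.9, 306.3], [550.0, 304.6]]
top black 220 (248, 212, 17, 17) [256.4 220.1] [17.  17.1] [[469.3, 136.4], [469.2, 136.3], [468.9, 136.2]]
pan
scene blue 263 (307, 199, 21, 20) [316.6 208.2] [19.4 22.3] [[440.9, -40.1], [431.9, -30.0], [421.2, -17.8]]
scene yellow 213 (343, 178, 20, 18) [352.5 185.8] [18.1 19.8] [[452.8, -203.4], [443.7, -191.0], [432.7, -176.1]]
scene red 329 (178, 226, 23, 22) [189.5 236.3] [22.1 25.1] [[561.2, 299.2], [550.6, 304.7], [537.8, 311.3]]
scene black 260 (251, 221, 21, 16) [261.1 228.8] [15.3 21.1] [[468.9, 136.8], [459.5, 144.5], [448.3, 153.8]]
pan
[584.26529974 -24.56714129  78.        ]
[581.30647701 -22.08490547  78.        ]
```

```bash
sleep 3
```

```text
(no output)
```

View pics/topcrop.png

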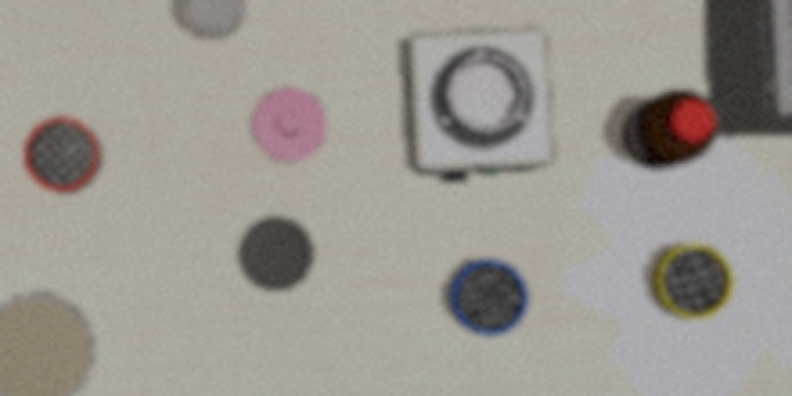

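View pics/scenecrop.png

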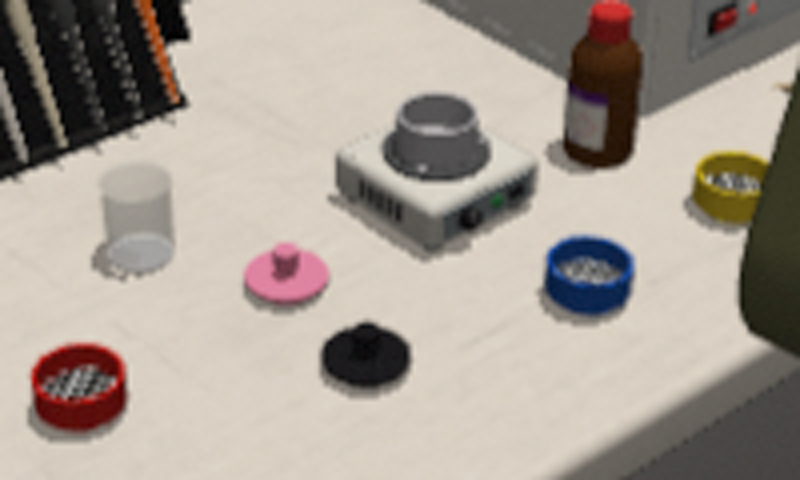

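The crops confirm that the black lid (scene crop (366,355)) is distinct from the pink one (crop (287,270)). The three sieves are blue (588,275), yellow (735,187) and red (80,387). First I'll square the tool yaw and move to hover over the blue sieve.

```bash
python3 -m jog '[[0,0,0,0,0,0.128,100],[0,0,0,0,0,0.128,100],[2.4,-4.2,0,0,0,0,100],[2.4,-4.2,0,0,0,0,100],[2.4,-4.2,0,0,0,0,100],[2.4,-4.2,0,0,0,0,100],[2.4,-4.2,0,0,0,0,100],[2.4,-4.2,0,0,0,0,100]]' 20
```

```text
clock: 1.2
eef_pos: [283.7, -278.4, 205.6]
eef_rot: [3.141, -0.0, -0.001]
wrist_force: [0.2, -0.6, 0.6]
finger_gap: 93.9
```

```bash
python3 -m jog '[[2.5,-4.2,0,0,0,0,100],[2.5,-4.2,1,0,0,0,100],[2.5,-4.2,1,0,0,0,100],[2.5,-4.1,1.3,0,0,0,100],[2.4,-4.1,2,0,0,0,100],[2.4,-4,2,0,0,0,100],[0,0,0,0,0,0,100]]'
cat > w.py <<'E'
import sys
from h import *
# usage: w.py name color zplane
name,col,zp=sys.argv[1],sys.argv[2],float(sys.argv[3])
s=monitor.read_state(); c=vision.camera("wrist"); T=toolT(s)@np.array(c["tool_from_camera"])
im=c["color"]; cv2.imwrite(f"pics/{name}.png",im); print("tcp",np.round(s["eef_pos"],1),np.round(s["eef_rot"],3),s["clock"])
if col!="none":
    m=mask(im,col); m[300:]=0
    if col!="black": m=cv2.morphologyEx(m,cv2.MORPH_OPEN,np.ones((2,2),np.uint8))
    n,l,st,ce=cv2.connectedComponentsWithStats(cv2.morphologyEx(m,cv2.MORPH_CLOSE,np.ones((9,9),np.uint8)))
    for i in range(1,n):
        if st[i,4]<300: continue
        p=cv2.findNonZero((l==i).astype(np.uint8)); e=cv2.fitEllipse(cv2.convexHull(p))
        print(st[i].tolist(),np.round(e[0],1),np.round(e[1],1),np.round(ray(c,T,*e[0],zp),1))
E
python3 w.py wblue blue 26
```

```text
clock: 1.9
eef_pos: [430.6, -30.1, 131.2]
eef_rot: [-3.141, 0.003, 0.005]
wrist_force: [-1.0, -1.5, 0.8]
finger_gap: 94.2
tcp [430.6 -30.1 131.2] [-3.141e+00  3.000e-03  5.000e-03] 1.9
[223, 160, 66, 70, 1050] [256.2 195.7] [66.1 69.9] [431. -30.  26.]
```

```bash
sleep 1
```

```text
(no output)
```

View pics/wblue.png

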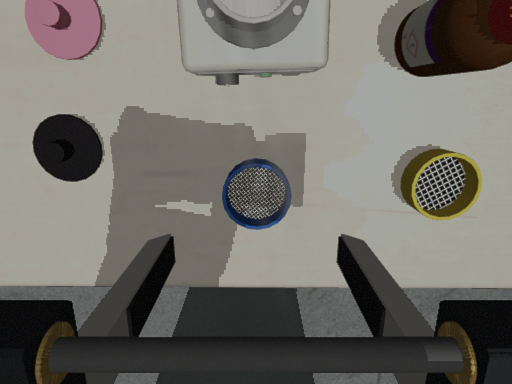

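The blue sieve is centred at pixel (256,196), which puts it at (431,-30) and agrees with the top view. I'll descend and grip it.

```bash
python3 -m jog '[[0,0,4,0,0,0,100],[0,0,4,0,0,0,100],[0,0,3,0,0,0,100],[0,0,1,0,0,0,100],[0,0,0,0,0,0,0],[0,0,0,0,0,0,0],[0,0,0,0,0,0,0],[0,0,0,0,0,0,0]]' 20; python3 -m jog '[[0,0,0,0,0,0,0],[0,0,0,0,0,0,0]]'
```

```text
clock: 2.75
eef_pos: [430.8, -34.1, 14.5]
eef_rot: [3.141, -0.002, -0.0]
wrist_force: [0.9, 0.1, 0.2]
finger_gap: 65.6
clock: 2.95
eef_pos: [430.7, -34.0, 14.1]
eef_rot: [3.141, -0.001, -0.0]
wrist_force: [-1.6, -0.1, 7.7]
finger_gap: 58.5
```

```bash
python3 -m jog '[[0,0,-3,0,0,0,0],[0,0,-4,0,0,0,0],[0,0,-4,0,0,0,0],[0,0,-4,0,0,0,0],[0,0,0,0,0,0,0],[0,0,0,0,0,0,0]]'; python3 w.py wblue2 none 0
```

```text
clock: 3.55
eef_pos: [430.3, -34.0, 163.7]
eef_rot: [3.141, -0.001, -0.0]
wrist_force: [-0.6, -0.5, -0.7]
finger_gap: 58.0
tcp [430.3 -34.  163.7] [ 3.141e+00 -1.000e-03 -0.000e+00] 3.55
```

```bash
sleep 1
```

```text
(no output)
```

View pics/wblue2.png

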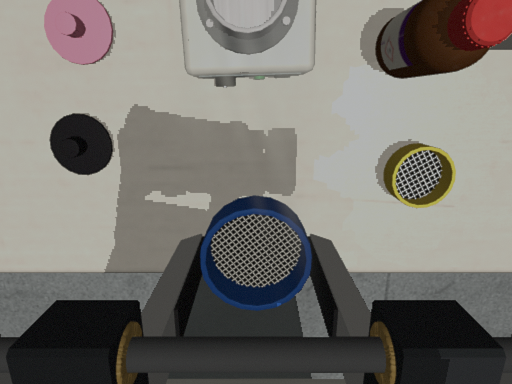

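The blue sieve is held upright, with its rim centre near pixel (256,252). Next I'll move partway toward the pan and measure it.

```bash
python3 -m jog '[[3,-0.4,-1,0,0,0,0],[4,-0.6,-1,0,0,0,0],[0,0,0,0,0,0,0],[0,0,0,0,0,0,0]]'; python3 w.py wpan none 0; python3 - <<'E'
from h import *
im=cv2.imread("pics/wpan.png"); c=vision.camera("wrist"); M=np.array(c["tool_from_camera"])
m=mask(im,"blue"); p=cv2.findNonZero(m); x=cv2.boundingRect(p); print(x)
m=cv2.resize(im[0:220,120:400],None,fx=2.8,fy=2.6);cv2.imwrite("pics/wpanc.png",im[0:220,120:400].repeat(2,0).repeat(2,1))
E
```

```text
clock: 4.0
eef_pos: [499.5, -23.8, 181.4]
eef_rot: [-3.141, 0.004, 0.0]
wrist_force: [0.8, 0.6, -0.7]
finger_gap: 58.3
tcp [499.5 -23.8 181.4] [-3.141  0.004  0.   ] 4.0
(200, 197, 112, 113)
```

```bash
sleep 1
```

```text
(no output)
```

View pics/wpan.png

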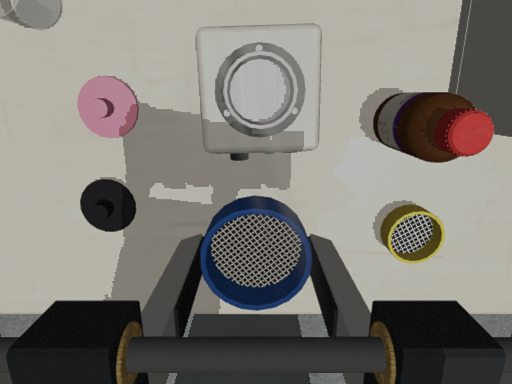

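View pics/wpanc.png

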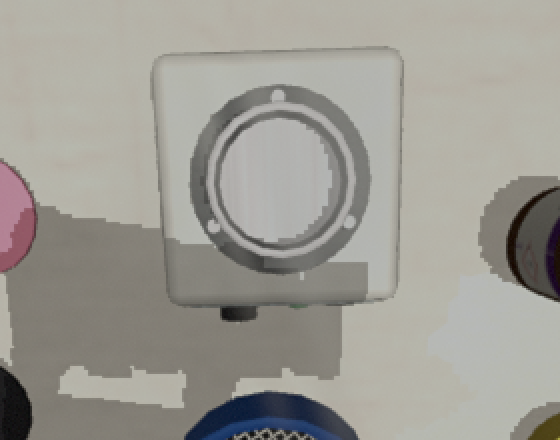

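```bash
cat > p.py <<'E'
import sys
from h import *
# pan ring detection & hand rim: p.py pic u v zpan ; uses given image and current state
E
python3 - <<'E'
from h import *
im=cv2.imread("pics/wpan.png"); c=vision.camera("wrist"); M=np.array(c["tool_from_camera"]); s=monitor.read_state()
T=toolT(s)@M
hp=ray(c,M,256,253.5,-18); print("hand rim in tool",hp)
g=cv2.cvtColor(im,cv2.COLOR_BGR2GRAY)
b=((g>125).astype(np.uint8)); b[160:]=0
roi=np.zeros_like(b); cv2.circle(roi,(260,90),41,1,-1); 
ring=(b&roi)
n,l,st,ce=cv2.connectedComponentsWithStats(ring)
for i in range(1,n):
    if st[i,4]>60:
        e=cv2.fitEllipse(cv2.convexHull(cv2.findNonZero((l==i).astype(np.uint8)))); print(st[i],np.round(e[0],1),np.round(e[1],1),ray(c,T,*e[0],78),ray(c,T,*e[0],78))
P=ray(c,T,260.5,90,78); print(P)
Rr=ray(c,T,298,90,78)-ray(c,T,223,90,78);print(Rr)
E
```

```text
hand rim in tool [  4.98249238  -0.37391095 -18.        ]
[ 223   49   76   80 1038] [260.2  89.8] [76.9 79.1] [587.98958357 -27.20966069  78.        ] [587.98958357 -27.20966069  78.        ]
[ 230   59   60   63 2997] [259.4  90.1] [60.5 62.9] [587.76894583 -26.5775871   78.        ] [587.76894583 -26.5775871   78.        ]
[587.81333944 -27.45063897  78.        ]
[-3.59369660e-02 -5.98914284e+01  0.00000000e+00]
```

The pan rim ring is centred at pixel (260,90), which gives about (588,-27). The held sieve's rim lower edge is at row 310, so it is centred in the tool. I'll look once more from closer in.

```bash
python3 -m jog '[[2,0.1,0,0,0,0,0],[2,0.1,0,0,0,0,0],[0,0,0,0,0,0,0],[0,0,0,0,0,0,0],[0,0,0,0,0,0,0]]'; python3 w.py wpan2 none 0; python3 - <<'E'
from h import *
im=cv2.imread("pics/wpan2.png")
s=monitor.read_state();c=vision.camera("wrist");T=toolT(s)@np.array(c["tool_from_camera"]);print(s["eef_pos"],s["eef_rot"])
g=cv2.cvtColor(im,cv2.COLOR_BGR2GRAY)
for th in (110,125,140):
  b=((g>th).astype(np.uint8)); roi=np.zeros_like(b); cv2.circle(roi,(260,136),41,1,-1); b&=roi
  n,l,st,ce=cv2.connectedComponentsWithStats(b)
  for i in range(1,n):
    if st[i,4]>200:
        e=cv2.fitEllipse(cv2.convexHull(cv2.findNonZero((l==i).astype(np.uint8)))); print(st[i],np.round(e[0],1),np.round(e[1],1),ray(c,T,*e[0],78).round(1))
cv2.imwrite("pics/wpan2c.png",im[60:320,140:380].repeat(2,0).repeat(2,1))
E
```

```text
clock: 4.65
eef_pos: [539.3, -26.0, 183.3]
eef_rot: [-3.141, 0.0, -0.0]
wrist_force: [0.3, -0.1, -1.5]
finger_gap: 58.5
tcp [539.3 -26.  183.3] [-3.141  0.    -0.   ] 4.65
[539.45284123 -25.99601857 183.45324839] [-3.14155134e+00  1.26495733e-04 -2.81616826e-04]
[ 223   95   78   81 3774] [260.8 135.6] [73.6 82.3] [592.2 -29.8  78. ]
[ 225  105   68   52 1633] [260.  130.2] [49.6 67. ] [596.6 -29.1  78. ]
[ 225  105   68   37 1209] [259.5 124.6] [37.5 67.8] [601.2 -28.7  78. ]
```

```bash
sleep 1
```

```text
(no output)
```

View pics/wpan2c.png

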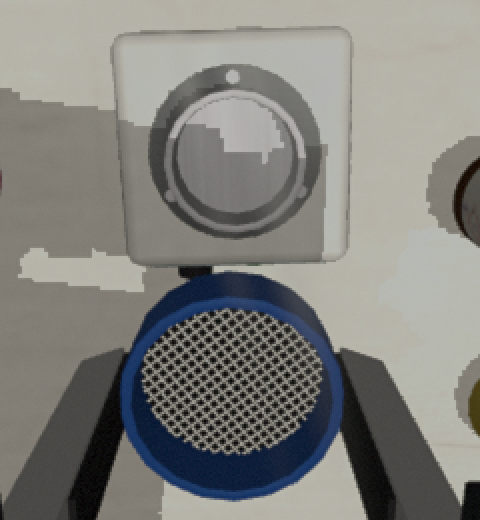

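```bash
cat > hough.py <<'E'
from h import *
s=monitor.read_state();c=vision.camera("wrist");M=np.array(c["tool_from_camera"]);T=toolT(s)@M
import sys
pts=[tuple(map(float,a.split(","))) for a in sys.argv[1:]]
for u,v,z in pts: print((u,v,z),ray(c,T,u,v,z).round(1), "tool rel",(np.linalg.inv(toolT(s))@np.r_[ray(c,T,u,v,z),1]).round(1)[:3])
E
python3 hough.py 257.75,140.25,78 222,140.25,78 293.5,140.25,78 257.75,104.5,78 257.75,176,78
```

```text
(257.75, 140.25, 78.0) [588.5 -27.3  78. ] tool rel [ 48.9   1.3 105.5]
(222.0, 140.25, 78.0) [588.5   2.6  78. ] tool rel [ 48.9 -28.6 105.5]
(293.5, 140.25, 78.0) [588.5 -57.2  78. ] tool rel [ 48.9  31.2 105.5]
(257.75, 104.5, 78.0) [617.3 -27.3  78. ] tool rel [ 77.7   1.2 105.6]
(257.75, 176.0, 78.0) [557.9 -27.3  78. ] tool rel [ 18.3   1.3 105.5]
```

```bash
python3 -m jog '[[2.4,0.1,0,0,0,0,0],[2.4,0.05,0,0,0,0,0],[0,0,3,0,0,0,0],[0,0,3,0,0,0,0],[0,0,2.4,0,0,0,0],[0,0,0,0,0,0,0],[0,0,0,0,0,0,0]]'; python3 -m jog '[[0,0,0.3,0,0,0,0],[0,0,0.3,0,0,0,0],[0,0,0.2,0,0,0,0],[0,0,0,0,0,0,0]]'
```

```text
clock: 5.5
eef_pos: [588.3, -27.5, 100.2]
eef_rot: [3.142, -0.0, -0.0]
wrist_force: [0.8, -0.6, -0.8]
finger_gap: 58.5
clock: 5.9
eef_pos: [588.2, -27.5, 91.4]
eef_rot: [-3.142, -0.0, -0.0]
wrist_force: [-0.2, 0.1, -0.3]
finger_gap: 58.5
```

```bash
python3 -m jog '[[0,0,0.3,0,0,0,0],[0,0,0,0,0,0,0]]'; python3 -m jog '[[0,0,0.2,0,0,0,0],[0,0,0.2,0,0,0,0],[0,0,0,0,0,0,0]]';python3 w.py wp3 none 0
```

```text
clock: 6.1
eef_pos: [588.1, -27.5, 88.0]
eef_rot: [-3.142, 0.0, -0.0]
wrist_force: [-0.1, 0.6, -1.1]
finger_gap: 58.4
clock: 6.4
eef_pos: [588.2, -27.5, 84.2]
eef_rot: [-3.142, 0.0, -0.0]
wrist_force: [0.1, 0.5, -1.0]
finger_gap: 58.2
tcp [588.2 -27.5  84.2] [-3.142  0.    -0.   ] 6.4
```

```bash
sleep 1
```

```text
(no output)
```

View pics/wp3.png

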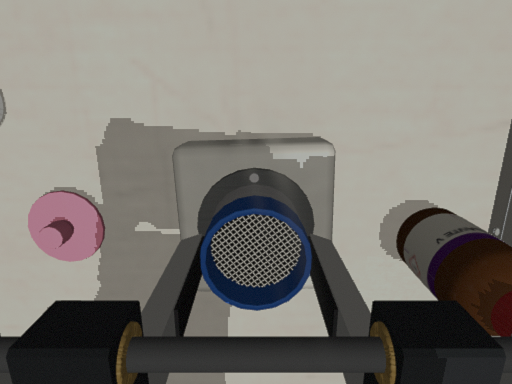

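```bash
python3 -m jog '[[0,0,0.1,0,0,0,0],[0,0,0,0,0,0,0]]'; python3 -m jog '[[0,0,0.1,0,0,0,0],[0,0,0,0,0,0,0]]'
```

```text
clock: 6.65
eef_pos: [588.2, -27.5, 84.1]
eef_rot: [3.142, -0.0, -0.0]
wrist_force: [-4.5, 0.4, 9.0]
finger_gap: 58.3
clock: 6.85
eef_pos: [588.3, -27.5, 84.1]
eef_rot: [3.141, -0.001, -0.0]
wrist_force: [-9.4, -0.2, 18.0]
finger_gap: 58.9
```

It made contact at 84.1, the expected seated height. I'll relax the 2 mm of preload, release and back off.

```bash
python3 -m jog '[[0,0,-0.15,0,0,0,0],[0,0,0,0,0,0,80],[0,0,0,0,0,0,100],[0,0,0,0,0,0,100],[0,0,0,0,0,0,100],[0,0,-3,0,0,0,100],[-2,0,-4,0,0,0,100],[-2,0,-3,0,0,0,100]]'; python3 -m jog '[[0,0,0,0,0,0,100],[0,0,0,0,0,0,100]]'; python3 w.py wp4 blue 100
```

```text
clock: 7.65
eef_pos: [547.9, -27.5, 185.5]
eef_rot: [3.142, -0.001, -0.0]
wrist_force: [-0.6, -0.7, 0.2]
finger_gap: 94.4
clock: 7.85
eef_pos: [548.3, -27.5, 184.2]
eef_rot: [3.141, -0.001, -0.0]
wrist_force: [0.1, 0.2, 0.1]
finger_gap: 94.1
tcp [548.3 -27.5 184.2] [ 3.141e+00 -1.000e-03 -0.000e+00] 7.85
[219, 117, 76, 76, 1132] [256.2 154.4] [75.5 76.1] [588.8 -27.5 100. ]
```

```bash
sleep 1
```

```text
(no output)
```

View pics/wp4.png

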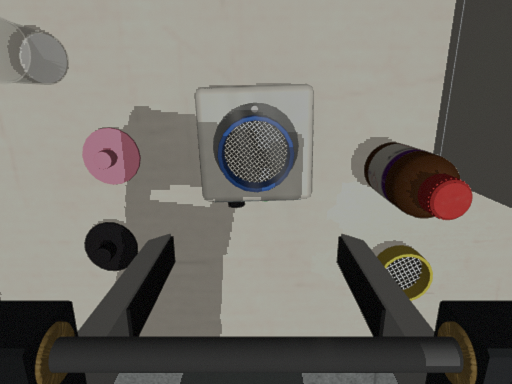

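Blue is seated and concentric in the pan at pixel (256,154). Next is yellow.

```bash
python3 -m jog '[[-2.5,3.5,0,0,0,0,100],[-2.5,3.5,0,0,0,0,100],[-2.5,3.5,1,0,0,0,100],[-2.2,3.3,2,0,0,0,100],[-1.0,2.4,2.2,0,0,0,100],[0,0,0,0,0,0,100],[0,0,0,0,0,0,100],[0,0,0,0,0,0,100]]'; python3 w.py wy yellow 32
```

```text
clock: 8.7
eef_pos: [441.9, -188.9, 132.0]
eef_rot: [-3.141, -0.0, 0.001]
wrist_force: [0.5, 1.0, 0.2]
finger_gap: 94.1
tcp [ 441.9 -188.9  132. ] [-3.141e+00 -0.000e+00  1.000e-03] 8.7
[226, 162, 63, 70, 953] [259.4 197.4] [66.8 69.1] [ 442.5 -191.6   32. ]
```

```bash
sleep 1
```

```text
(no output)
```

View pics/wy.png

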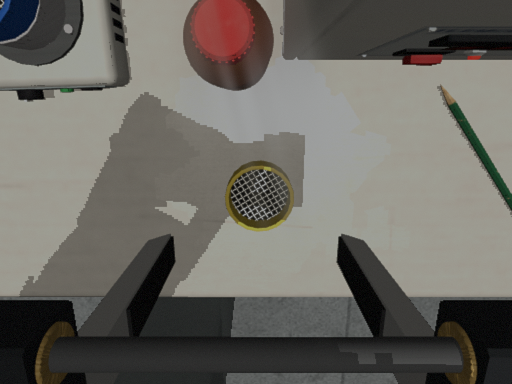

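```bash
python3 -m jog '[[0,0.2,4,0,0,0,100],[0,0,4,0,0,0,100],[0,0,3,0,0,0,100],[0,0,0.8,0,0,0,100],[0,0,0,0,0,0,100],[0,0,0,0,0,0,0],[0,0,0,0,0,0,0],[0,0,0,0,0,0,0]]' 20; python3 -m jog '[[0,0,0,0,0,0,0],[0,0,0,0,0,0,0],[0,0,0,0,0,0,0]]'
```

```text
clock: 9.55
eef_pos: [441.8, -191.7, 15.0]
eef_rot: [3.141, -0.002, -0.0]
wrist_force: [-0.9, -0.5, 0.2]
finger_gap: 73.1
clock: 9.85
eef_pos: [441.3, -191.6, 14.3]
eef_rot: [3.141, -0.001, -0.0]
wrist_force: [-1.6, 1.1, 6.5]
finger_gap: 59.1
```

```bash
python3 -m jog '[[0,0,-3,0,0,0,0],[0,0,-4,0,0,0,0],[0,0,-4.2,0,0,0,0],[0,0,-4.2,0,0,0,0],[0,0,-4,0,0,0,0],[1.5,-3,0,0,0,0,0],[1.8,-3.4,0,0,0,0,0],[1.8,-3.4,0,0,0,0,0]]'; python3 -m jog '[[1.8,-3.4,0,0,0,0,0],[1.8,-2.6,0,0,0,0,0],[1.3,-0.6,0,0,0,0,0],[0,0,0,0,0,0,0],[0,0,0,0,0,0,0]]'; python3 w.py wy2 none 0
python3 -c "
import cv2;im=cv2.imread('pics/wy2.png');cv2.imwrite('pics/wy2c.png',im[60:320,140:380].repeat(2,0).repeat(2,1))"
```

```text
clock: 10.65
eef_pos: [492.5, -92.4, 208.1]
eef_rot: [3.142, -0.0, -0.001]
wrist_force: [0.1, -1.0, -0.6]
finger_gap: 58.9
clock: 11.15
eef_pos: [540.7, -27.8, 207.5]
eef_rot: [3.142, 0.001, -0.0]
wrist_force: [-0.6, -1.0, -0.7]
finger_gap: 59.3
tcp [540.7 -27.8 207.5] [ 3.142e+00  1.000e-03 -0.000e+00] 11.15
```

```bash
sleep 1
```

```text
(no output)
```

View pics/wy2c.png

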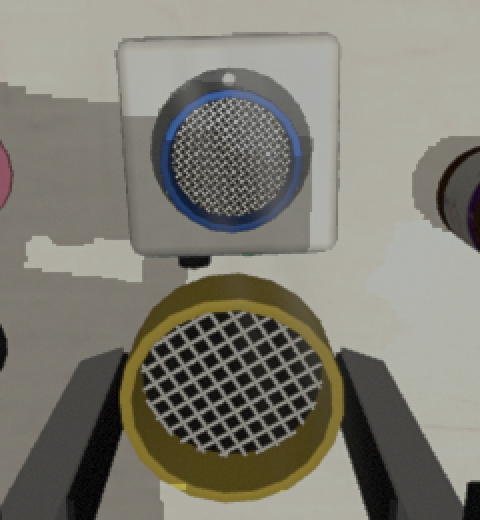

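```bash
python3 hough.py 255.5,140.25,102
```

```text
(255.5, 140.25, 102.0) [589.4 -27.5 102. ] tool rel [ 48.9  -0.6 105.6]
```

```bash
python3 -m jog '[[2.4,0,0,0,0,0,0],[2.4,0,0,0,0,0,0],[0,0,3,0,0,0,0],[0,0,3,0,0,0,0],[0,0,2.3,0,0,0,0],[0,0,0,0,0,0,0],[0,0,0,0,0,0,0]]'; python3 -m jog '[[0,0,0.3,0,0,0,0],[0,0,0.3,0,0,0,0],[0,0,0.2,0,0,0,0],[0,0,0,0,0,0,0]]';python3 -m jog '[[0,0,0.3,0,0,0,0],[0,0,0,0,0,0,0]]'
```

```text
clock: 11.95
eef_pos: [589.2, -28.1, 125.8]
eef_rot: [3.142, -0.001, -0.001]
wrist_force: [1.5, -0.3, -0.5]
finger_gap: 58.8
clock: 12.35
eef_pos: [589.1, -27.5, 116.9]
eef_rot: [3.142, 0.0, -0.0]
wrist_force: [-0.7, 0.1, -0.4]
finger_gap: 58.9
clock: 12.55
eef_pos: [589.1, -27.5, 113.5]
eef_rot: [-3.142, 0.0, -0.0]
wrist_force: [0.1, -0.4, -1.2]
finger_gap: 58.9
```

```bash
python3 -m jog '[[0,0,0.2,0,0,0,0],[0,0,0.1,0,0,0,0],[0,0,0,0,0,0,0]]'
```

```text
clock: 12.85
eef_pos: [589.1, -27.5, 110.7]
eef_rot: [-3.142, 0.0, -0.0]
wrist_force: [0.5, 1.9, -0.6]
finger_gap: 59.4
```

```bash
python3 -m jog '[[0,0,0.2,0,0,0,0],[0,0,0,0,0,0,0]]'; python3 -m jog '[[0,0,0.15,0,0,0,0],[0,0,0,0,0,0,0]]'
```

```text
clock: 13.05
eef_pos: [589.1, -27.5, 108.6]
eef_rot: [-3.142, 0.0, -0.0]
wrist_force: [0.2, 1.7, -0.7]
finger_gap: 58.7
clock: 13.25
eef_pos: [589.3, -27.5, 108.3]
eef_rot: [3.141, -0.001, -0.0]
wrist_force: [-4.2, -0.2, 8.3]
finger_gap: 59.1
```

```bash
python3 -m jog '[[0,0,-0.05,0,0,0,0],[0,0,0,0,0,0,80],[0,0,0,0,0,0,100],[0,0,0,0,0,0,100],[0,0,0,0,0,0,100],[0,0,-3,0,0,0,100],[-2,0,-4,0,0,0,100],[-2,0,-3,0,0,0,100]]'; python3 -m jog '[[0,0,0,0,0,0,100],[0,0,0,0,0,0,100]]'; python3 w.py wy3 yellow 126
```

```text
clock: 14.05
eef_pos: [548.9, -27.5, 209.6]
eef_rot: [3.141, -0.001, -0.0]
wrist_force: [-0.1, 0.3, 0.1]
finger_gap: 94.4
clock: 14.25
eef_pos: [549.2, -27.5, 208.2]
eef_rot: [3.141, -0.001, -0.0]
wrist_force: [0.1, 0.2, 0.1]
finger_gap: 94.0
tcp [549.2 -27.5 208.2] [ 3.141e+00 -1.000e-03 -0.000e+00] 14.25
[219, 117, 60, 76, 884] [254.8 155.6] [72.1 75.8] [589.2 -26.4 126. ]
```

```bash
sleep 1
```

```text
(no output)
```

View pics/wy3.png

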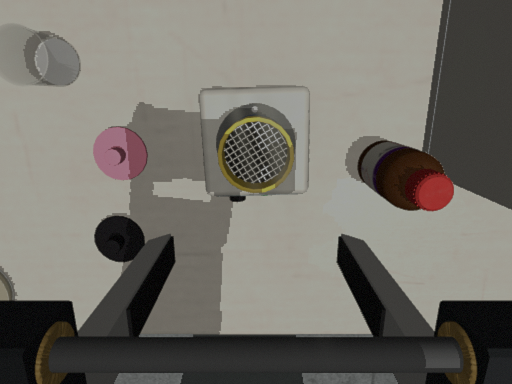

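Yellow is seated at pixel (256,155), concentric with the shaker. Next is red.

```bash
python3 -m jog '[[0,-3.5,0,0,0,0,100],[0,-4.4,0,0,0,0,100],[0,-4.5,0,0,0,0,100],[0,-4.5,0,0,0,0,100],[0,-4.5,0,0,0,0,100],[0,-4.5,0,0,0,0,100],[0,-4.3,2,0,0,0,100],[0,-3,3,0,0,0,100]]'; python3 -m jog '[[0,0,2.6,0,0,0,100],[0,0,0,0,0,0,100],[0,0,0,0,0,0,100],[0,0,0,0,0,0,100]]'; python3 w.py wr red 32
```

```text
clock: 15.1
eef_pos: [549.2, 307.4, 156.7]
eef_rot: [-3.141, -0.001, 0.001]
wrist_force: [0.2, -0.1, -0.5]
finger_gap: 94.0
clock: 15.5
eef_pos: [550.0, 304.1, 133.2]
eef_rot: [-3.141, -0.002, -0.001]
wrist_force: [0.9, 0.2, -0.1]
finger_gap: 94.2
tcp [550.  304.1 133.2] [-3.141e+00 -2.000e-03 -1.000e-03] 15.5
[109, 137, 19, 44, 631] [116.9 157.4] [19.8 44.8] [585.5 420.6  32. ]
[222, 160, 68, 70, 1338] [255.5 194.9] [67.5 69.8] [552.8 304.8  32. ]
```

```bash
sleep 1
```

```text
(no output)
```

View pics/wr.png

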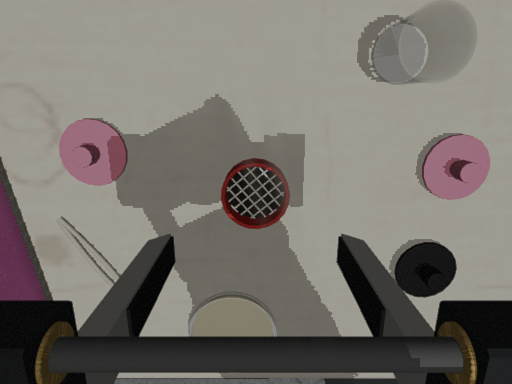

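```bash
python3 -m jog '[[0.1,0,4,0,0,0,100],[0,0,4,0,0,0,100],[0,0,3,0,0,0,100],[0,0,0.8,0,0,0,100],[0,0,0,0,0,0,100],[0,0,0,0,0,0,0],[0,0,0,0,0,0,0],[0,0,0,0,0,0,0]]' 20; python3 -m jog '[[0,0,0,0,0,0,0],[0,0,0,0,0,0,0],[0,0,0,0,0,0,0],[0,0,0,0,0,0,0]]'
```

```text
clock: 16.35
eef_pos: [550.9, 304.8, 15.3]
eef_rot: [-3.141, -0.002, -0.0]
wrist_force: [1.1, 0.1, -0.2]
finger_gap: 73.3
clock: 16.75
eef_pos: [550.4, 304.6, 14.3]
eef_rot: [-3.141, -0.0, -0.0]
wrist_force: [-1.7, -0.3, 5.2]
finger_gap: 58.6
```

```bash
python3 -m jog '[[0,0,-3,0,0,0,0],[0,0,-4.4,0,0,0,0],[0,0,-4.4,0,0,0,0],[0,0,-4.4,0,0,0,0],[0,0,-4,0,0,0,0],[0,3,-1.6,0,0,0,0],[0,4.2,0,0,0,0,0],[0,4.5,0,0,0,0,0]]'; python3 -m jog '[[0,4.5,0,0,0,0,0],[-0.3,4.5,0,0,0,0,0],[-0.3,4.5,0,0,0,0,0],[-0.3,4.2,0,0,0,0,0],[-0.1,3.2,0,0,0,0,0],[0,0.6,0,0,0,0,0],[0,0,0,0,0,0,0],[0,0,0,0,0,0,0]]'; python3 w.py wr2 red 0
python3 -c "
import cv2;im=cv2.imread('pics/wr2.png');cv2.imwrite('pics/wr2c.png',im[60:320,140:380].repeat(2,0).repeat(2,1))"
```

```text
clock: 17.55
eef_pos: [549.9, 186.7, 231.9]
eef_rot: [-3.141, -0.0, 0.001]
wrist_force: [0.2, -0.1, -1.0]
finger_gap: 58.8
clock: 18.35
eef_pos: [540.2, -26.6, 231.7]
eef_rot: [-3.141, 0.0, 0.0]
wrist_force: [0.3, 0.3, -0.7]
finger_gap: 58.7
tcp [540.2 -26.6 231.7] [-3.141  0.     0.   ] 18.35
[123, 123, 31, 44, 740] [137.6 144.3] [30.5 43.7] [568.8 116.6   0. ]
[397, 154, 46, 40, 1387] [419.5 173.5] [38.8 45.3] [ 532.8 -229.3    0. ]
[201, 196, 113, 105, 4406] [256.5 254.1] [112.1 115.2] [423.  -27.3   0. ]
```

```bash
sleep 1
```

```text
(no output)
```

View pics/wr2c.png

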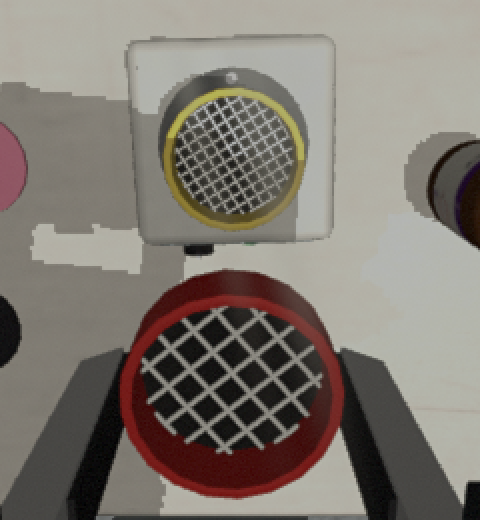

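```bash
python3 -m jog '[[2.4,0.1,0,0,0,0,0],[2.35,0,0,0,0,0,0],[0,0,3,0,0,0,0],[0,0,3,0,0,0,0],[0,0,2.3,0,0,0,0],[0,0,0,0,0,0,0],[0,0,0,0,0,0,0]]'; python3 -m jog '[[0,0,0.3,0,0,0,0],[0,0,0.3,0,0,0,0],[0,0,0.2,0,0,0,0],[0,0,0,0,0,0,0]]';python3 -m jog '[[0,0,0.3,0,0,0,0],[0,0,0,0,0,0,0]]'
```

```text
clock: 19.1
eef_pos: [588.0, -27.7, 149.6]
eef_rot: [-3.142, -0.0, 0.001]
wrist_force: [-0.7, -0.2, -0.6]
finger_gap: 58.9
clock: 19.5
eef_pos: [587.6, -28.5, 140.9]
eef_rot: [3.142, 0.0, -0.0]
wrist_force: [0.1, -0.7, -1.1]
finger_gap: 59.0
clock: 19.7
eef_pos: [587.5, -28.5, 137.5]
eef_rot: [-3.141, 0.0, -0.0]
wrist_force: [0.7, 1.1, -0.6]
finger_gap: 59.0
```

```bash
python3 -m jog '[[0,0,0.2,0,0,0,0],[0,0,0.1,0,0,0,0],[0,0,0,0,0,0,0]]'
```

```text
clock: 20.0
eef_pos: [587.6, -28.5, 134.6]
eef_rot: [-3.142, 0.0, -0.0]
wrist_force: [1.0, 0.2, -0.4]
finger_gap: 58.7
```

```bash
python3 -m jog '[[0.05,-0.08,0.1,0,0,0,0],[0,0,0.1,0,0,0,0],[0,0,0,0,0,0,0]]'; python3 -m jog '[[0,0,0.12,0,0,0,0],[0,0,0,0,0,0,0]]'
```

```text
clock: 20.3
eef_pos: [588.1, -27.6, 132.7]
eef_rot: [-3.142, 0.0, -0.0]
wrist_force: [-0.1, -1.2, -0.4]
finger_gap: 59.1
clock: 20.5
eef_pos: [588.3, -27.7, 132.3]
eef_rot: [3.142, -0.001, -0.0]
wrist_force: [-1.6, 0.7, 4.9]
finger_gap: 58.6
```

```bash
python3 -m jog '[[0,0,-0.05,0,0,0,0],[0,0,0,0,0,0,80],[0,0,0,0,0,0,100],[0,0,0,0,0,0,100],[0,0,0,0,0,0,100],[0,0,-3,0,0,0,100],[-2,0,-4,0,0,0,100],[-2,0,-3,0,0,0,100]]'; python3 -m jog '[[0,0,0,0,0,0,100],[0,0,0,0,0,0,100]]'; python3 w.py wr3 red 150
```

```text
clock: 21.3
eef_pos: [547.9, -27.7, 233.9]
eef_rot: [3.141, -0.001, -0.0]
wrist_force: [0.1, -0.0, 0.8]
finger_gap: 93.9
clock: 21.5
eef_pos: [548.3, -27.7, 232.4]
eef_rot: [3.141, -0.001, -0.0]
wrist_force: [-0.7, 1.0, -1.1]
finger_gap: 94.0
tcp [548.3 -27.7 232.4] [ 3.141e+00 -1.000e-03 -0.000e+00] 21.5
[219, 115, 76, 77, 1312] [256.2 153.7] [75.7 76.4] [589.7 -27.7 150. ]
[122, 127, 32, 47, 837] [137.2 150.1] [30.8 46. ] [592.5  64.5 150. ]
[395, 163, 44, 39, 1351] [416.5 182.1] [38.3 44.9] [ 566.9 -155.3  150. ]
```

```bash
sleep 1
```

```text
(no output)
```

View pics/wr3.png

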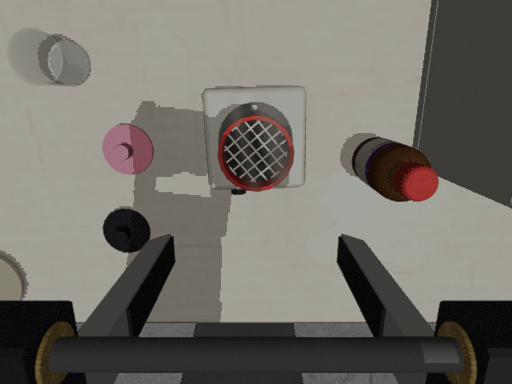

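Red is seated at pixel (256,154). Now the black lid at (127,230); its pink look-alike is at (128,150).

```bash
python3 -m jog '[[-1.8,-3.5,0,0,0,0,100],[-2,-4,0,0,0,0,100],[-2,-4,1.2,0,0,0,100],[-1.6,-3.4,3,0,0,0,100],[-0.5,-1.5,3.5,0,0,0,100],[0,0,3.5,0,0,0,100],[0,0,0,0,0,0,100],[0,0,0,0,0,0,100]]'; python3 -m jog '[[0,0,0,0,0,0,100],[0,0,0,0,0,0,100]]'; python3 w.py wl black 10;  python3 -c "
import cv2;im=cv2.imread('pics/wl.png');cv2.imwrite('pics/wlc.png',(im[100:320,140:380].repeat(3,0).repeat(3,1)[:600].astype(float)*1.0).clip(0,255).astype('uint8'))"
```

```text
clock: 22.35
eef_pos: [469.3, 136.2, 120.0]
eef_rot: [3.141, 0.002, -0.0]
wrist_force: [0.1, -1.0, 0.4]
finger_gap: 94.1
clock: 22.55
eef_pos: [470.1, 136.2, 121.5]
eef_rot: [-3.141, -0.002, -0.001]
wrist_force: [-0.2, -0.6, -0.1]
finger_gap: 93.9
tcp [470.1 136.2 121.5] [-3.141e+00 -2.000e-03 -1.000e-03] 22.55
[389, 0, 23, 127, 1742] [400.5  63.4] [ 27.6 135.6] [579.5  20.4  10. ]
[432, 0, 80, 106, 7375] [483.3  48.8] [102.6 115.2] [590.2 -44.   10. ]
[222, 163, 67, 65, 3410] [255.  194.9] [64.7 66.7] [469.9 137.3  10. ]
[103, 234, 73, 66, 2685] [135.3 289. ] [ 45.6 129.1] [374.7 254.1  10. ]
[337, 234, 72, 66, 2661] [376.4 289.9] [ 45.8 129.6] [373.5  19.1  10. ]
```

```bash
sleep 1
```

```text
(no output)
```

View pics/wlc.png

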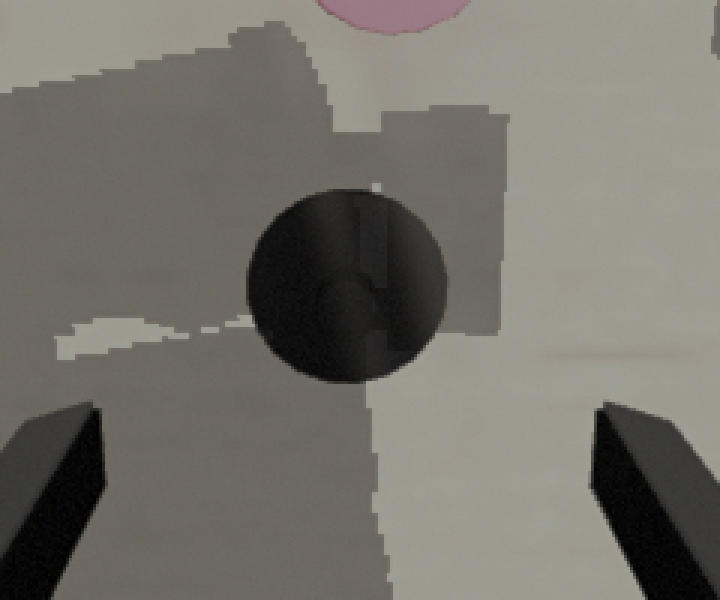

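```bash
python3 hough.py 255.7,201.7,33; python3 -m jog '[[0,-0.07,4,0,0,0,100],[0,0,4,0,0,0,100],[0,0,2,0,0,0,100],[0,0,0,0,0,0,50],[0,0,0,0,0,0,50],[0,0,0,0,0,0,50]]'
```

```text
(255.7, 201.7, 33.0) [470.5 136.7  33. ] tool rel [ 0.5 -0.5 88.3]
clock: 23.25
eef_pos: [470.2, 137.2, 21.8]
eef_rot: [-3.141, -0.003, -0.0]
wrist_force: [1.0, -0.8, -0.3]
finger_gap: 73.4
```

```bash
python3 -m jog '[[0,0,0.5,0,0,0,50],[0,0,0,0,0,0,50]]'; python3 -m jog '[[0,0,0,0,0,0,0],[0,0,0,0,0,0,0],[0,0,0,0,0,0,0],[0,0,0,0,0,0,0],[0,0,0,0,0,0,0],[0,0,0,0,0,0,0],[0,0,0,0,0,0,0]]' 20
```

```text
clock: 23.45
eef_pos: [469.4, 137.0, 15.4]
eef_rot: [-3.141, -0.001, -0.0]
wrist_force: [-0.9, 0.3, -0.8]
finger_gap: 57.5
clock: 24.15
eef_pos: [469.2, 137.0, 15.2]
eef_rot: [3.142, -0.0, -0.0]
wrist_force: [-1.1, 0.4, 1.4]
finger_gap: 17.4
```

```bash
python3 -m jog '[[0,0,-2,0,0,0,0],[0,0,-4,0,0,0,0],[0,0,-4.4,0,0,0,0],[0,0,-4.4,0,0,0,0],[0,0,-4.4,0,0,0,0],[0.5,2,-3.5,0,0,0,0],[1.2,3,-1.5,0,0,0,0],[1.4,3.2,0,0,0,0,0]]'; python3 -m jog '[[1.4,3.2,0,0,0,0,0],[1.4,3,0,0,0,0,0],[1.2,2,0,0,0,0,0],[0,0,0,0,0,0,0],[0,0,0,0,0,0,0],[0,0,0,0,0,0,0]]'; python3 w.py wl2 red 150
python3 -c "
import cv2;im=cv2.imread('pics/wl2.png');cv2.imwrite('pics/wl2c.png',im[60:320,140:380].repeat(2,0).repeat(2,1))"
```

```text
clock: 24.95
eef_pos: [501.0, 54.4, 259.9]
eef_rot: [-3.141, -0.004, 0.001]
wrist_force: [0.8, 0.2, -2.4]
finger_gap: 17.2
clock: 25.55
eef_pos: [539.9, -26.2, 257.1]
eef_rot: [-3.141, 0.0, 0.001]
wrist_force: [-0.7, -0.6, 0.2]
finger_gap: 16.8
tcp [539.9 -26.2 257.1] [-3.141e+00  0.000e+00  1.000e-03] 25.55
[224, 104, 70, 72, 1030] [258.2 139.3] [70.1 71.3] [589.3 -27.8 150. ]
[131, 118, 29, 46, 910] [144.6 140.4] [28.  46.6] [588.4  67.7 150. ]
[388, 150, 41, 36, 1172] [407.7 167.5] [36.2 41.2] [ 565.3 -156.5  150. ]
```

```bash
sleep 1
```

```text
(no output)
```

View pics/wl2c.png

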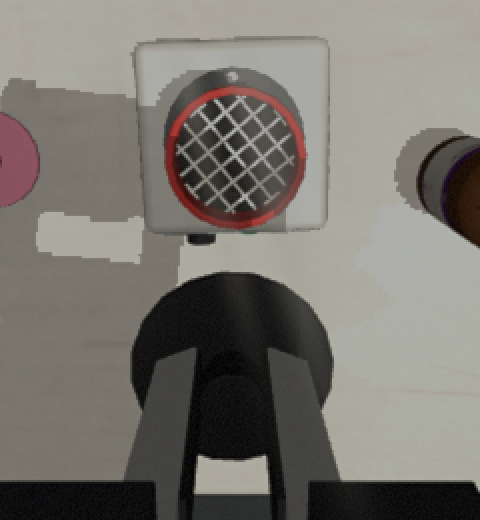

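```bash
python3 -m jog '[[2.4,0.1,0,0,0,0,0],[2.4,0.04,0,0,0,0,0],[0,0,3,0,0,0,0],[0,0,3,0,0,0,0],[0,0,2.4,0,0,0,0],[0,0,0,0,0,0,0],[0,0,0,0,0,0,0]]'; python3 -m jog '[[0,0,0.3,0,0,0,0],[0,0,0.3,0,0,0,0],[0,0,0,0,0,0,0]]'
```

```text
clock: 26.3
eef_pos: [588.3, -27.9, 174.1]
eef_rot: [3.142, -0.001, 0.0]
wrist_force: [-0.3, -0.2, -0.1]
finger_gap: 17.0
clock: 26.6
eef_pos: [588.2, -28.4, 167.4]
eef_rot: [3.142, -0.0, -0.0]
wrist_force: [-0.1, -0.5, -0.7]
finger_gap: 17.2
```

```bash
python3 -m jog '[[0,-0.08,0.3,0,0,0,0],[0,0,0,0,0,0,0]]'; python3 -m jog '[[0,0,0.3,0,0,0,0],[0,0,0.2,0,0,0,0],[0,0,0,0,0,0,0]]'
```

```text
clock: 26.8
eef_pos: [588.1, -27.6, 163.9]
eef_rot: [-3.142, 0.0, -0.0]
wrist_force: [0.2, 0.4, -1.0]
finger_gap: 17.3
clock: 27.1
eef_pos: [588.0, -27.6, 158.7]
eef_rot: [-3.142, 0.001, -0.0]
wrist_force: [-0.1, -0.8, -0.9]
finger_gap: 16.9
```

```bash
python3 -m jog '[[0,0,0.15,0,0,0,0],[0,0,0,0,0,0,0]]'; python3 -m jog '[[0,0,0.1,0,0,0,0],[0,0,0,0,0,0,0]]'
```

```text
clock: 27.3
eef_pos: [588.1, -27.6, 157.5]
eef_rot: [-3.142, 0.0, -0.0]
wrist_force: [-0.6, -0.2, -1.1]
finger_gap: 17.1
clock: 27.5
eef_pos: [588.4, -27.6, 157.1]
eef_rot: [3.141, -0.001, -0.0]
wrist_force: [-1.1, 0.3, 4.4]
finger_gap: 16.9
```

```bash
python3 -m jog '[[0,0,-0.05,0,0,0,0],[0,0,0,0,0,0,50],[0,0,0,0,0,0,50],[0,0,0,0,0,0,50],[0,0,-3,0,0,0,50],[-2,0,-4,0,0,0,50],[-3,0,-3,0,0,0,50],[-4,0,0,0,0,0,50]]'; python3 -m jog '[[-4,0,0,0,0,0,50],[-3,0,0,0,0,0,50],[0,0,0,0,0,0,50],[0,0,0,0,0,0,50]]'; python3 w.py wf none 0; python3 - <<'E'
from h import *
a=vision.camera("scene")["color"]; b=vision.camera("top")["color"]; w=cv2.imread("pics/wf.png")
cv2.imwrite("pics/f_scene.png",a)
A=cv2.resize(a[100:220,200:360],None,fx=5,fy=5,interpolation=2); cv2.imwrite("pics/f_scenec.png",A)
cv2.imwrite("pics/f_top.png",b)
cv2.imwrite("pics/f_w.png",w)
E
```

```text
clock: 28.3
eef_pos: [498.7, -27.7, 260.7]
eef_rot: [3.141, -0.006, -0.0]
wrist_force: [1.3, -0.5, 0.0]
finger_gap: 47.0
clock: 28.7
eef_pos: [428.4, -27.6, 257.7]
eef_rot: [3.141, -0.001, -0.0]
wrist_force: [0.2, -0.0, 0.1]
finger_gap: 46.8
tcp [428.4 -27.6 257.7] [ 3.141e+00 -1.000e-03 -0.000e+00] 28.7
```

```bash
sleep 1
```

```text
(no output)
```

View pics/f_scenec.png

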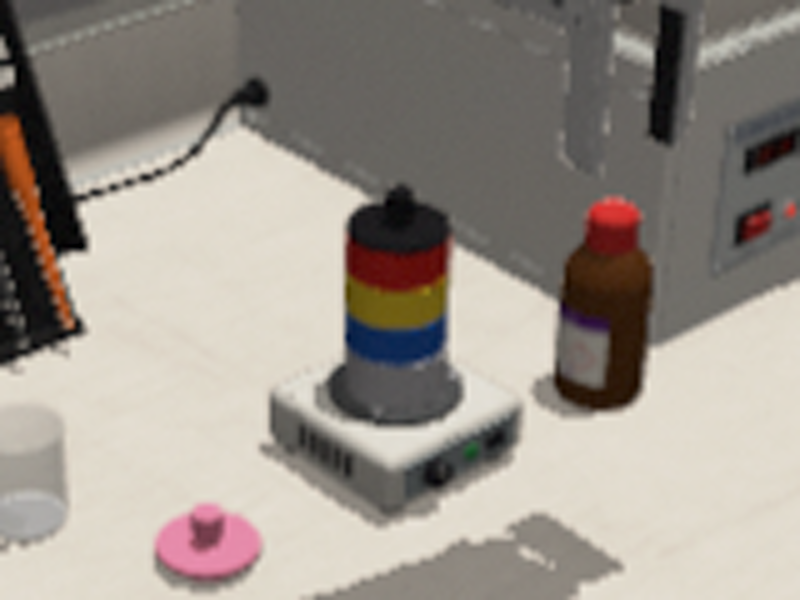

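View pics/f_w.png

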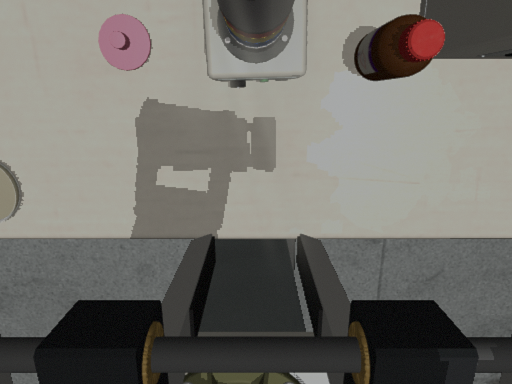

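View pics/f_top.png

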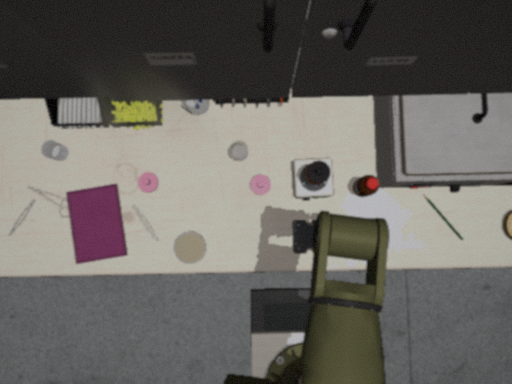

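In the scene crop the stack stands straight at columns 345–450: blue, yellow, red and lid in even bands with no gaps. In the top view the bottle (368,185), dish (190,247) and beaker (238,150) are where they started.

```bash
python3 -c "
from cell import order,monitor
print(order.sign_off()); print(monitor.read_state()['clock'])"
```

```text
the job is handed in; nothing more can be done
None
the job is handed in; nothing more can be done
```

The sieve stack is built and standing free on the shaker: blue in the pan, then yellow, red and the black lid. I handed it in at about 29 s of robot clock, with the gripper well clear.

- **Seating:** Each piece met resistance within about 0.3 mm of its expected seated height. The TCP heights were 84.1, 108.3, 132.3 and 157.1 mm. Each push was light: 18 N at most for blue and 5–8 N for the others.
- **Last pictures:** The scene view shows the bands in the right order, even and level, with no gaps. I judged level by eye there, as there was no separate tilt measurement.
- **Bystanders:** The bottle, dish, beaker and both pink look-alike lids look unmoved in the top view.
- **Disagreement:** The cameras put the pan centre 4–7 mm apart: (588,-27) from the wrist, (584,-25) from the top and (581,-22) from the scene camera. I used the wrist value, and every piece went in with almost no sideways force until it bottomed out.

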